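# Tip the filter carton down onto its marked place

## Robot

A 6-joint arm with a two-finger parallel gripper is mounted at the origin on the work surface. World frame = base frame: x ahead of the robot, y to its left, z up, the work surface at z = 0. Lengths are in m, angles in rad, forces in N, time in s.
With the tool pointing down it reaches from about 0.35 to 0.85 m from the base axis. Payload 8.1 kg.
Tool frame: the origin (TCP) lies at the very end of the fingers, on their centre line; the grasp point (between the pads) lies 19 mm behind it; z points along the fingers, y is the direction in which the jaws open and shut (so a half turn about z gives the same grasp; the last joint's range is limited). The gripper opens to 93 mm and grips with 3 to 60 N. Pads are 15 mm wide; open, the fingers measure 128 mm over their backs; the gripper's body (75 mm by 188 mm) begins 65 mm behind the grasp point.
Start: joints at [-1.417, 0.13, 1.488, -0, 1.523, -0.085], TCP at [0.142, -0.583, 0.219] pointing down, gripper open.
Joint ranges: [-2.96, 2.96], [-0.89, 2.26], [0.02, 2.5], [-1.34, 4.48], [0, 2.73], [-2.66, 2.66]. Speed limits (rad/s): [2.39, 2.39, 2.79, 3.14, 3.14, 3.14].

## Interface

Orientations are given as a rotation vector (axis times angle).
In Python, from plant import robot gives the robot as it stands.
- The arm moves only by the shell command python3 -m pendant 'ROWS' [OPENING] [FORCE]. ROWS is JSON, a list of rows, each an object with "delta_pos": the shift along the tool's x, y, z in m, a list of three; "spin": the turn about the tool's z in rad. In form: [{"delta_pos": [dx, dy, dz], "spin": spin}, ...]. A call has 1 to 10 rows; each row is the pose to reach, as a shift and turn from the pose measured when the call began, along the tool's axes at that moment; what a row does not reach only later rows make up. A row lasts 1/10 s, in which the tool goes at most 50 mm and 8.59 degrees, less where a joint would pass 70% of its speed; a pose out of reach is approached as far as the arm can. A call with a gripper value outside its range is refused whole. OPENING is the closure, from -1 (fully open) to 1 (shut), set as the call begins (- or left out, the last holds). The fingers move at their own pace and stop on an object; FORCE is the grip in N (left out, the last holds). Time passes only in rows, so rows that repeat a pose let the fingers close. It gives the time, the measured TCP pose, the force and the opening at its end, in the units of the state.
- robot.read_state(): the state, without advancing time (a new reading comes with each control period).
- robot.read_camera(name): name is "scene" or "top"; returns a dict with "color" (480x640x3 uint8, blue, green, red), "camera_matrix" (3x3 intrinsics, pixels), "R" (3x3) and "t" (3): a world point X has camera coordinates R X + t. Camera axes: x right, y down, z forward; pixel columns grow to the right and rows downward; lengths in m; the calibration is good to about 2 mm. A picture is of the moment at which its call begins. There is no depth.
- robot.close_job(): hands the job in, once; it reports no verdict.
Trained networks look in the newest picture that a camera, given by its name, has taken for a name from the list of things; names that differ only in an ending like _2 or _b are one class to them, and where a whole thing is asked for, a point or a joint stands for the part that bears it (a point fixed in the world has none). Each returns a list of dicts, best first, with "score" (0 to 1); they miss things now and then, are a little off and sometimes report something else, mostly with a low value. They report only what shows in the picture. A call takes as long as a camera call. They do not tell look-alikes from the thing itself.
- robot.outline_of(camera, label): "mask" (480x640 bool, what is visible of it).
- robot.mark_of(camera, label): "location" ([x, y, z] in m, in the coordinates of the camera as it stood for that picture, good to about 4 mm: a listed point, or the origin of a listed thing).
The state is a dict: "t": time; "q": joint angles; "dq": joint speeds; "joint_torque": joint torques, N m; "tool_pos": TCP position; "orientation": TCP orientation; "force": force on the tool from outside, world axes, zero at the start; "wrist_torque": the same for the moment, N m; "opening": finger opening in m.
Only numpy, scipy, OpenCV 4.12 (cv2) and the standard library are available. Lean on these libraries where they do the work, as an engineer would, in place of code of your own. Each camera call takes 0.05 s, during which the arm holds its last target.

## Task

By pushing with the fingers, lifting nothing, slide the white creamer upright out of the dark outlined rectangle onto the plain strip of the board on the side away from the robot, and leave it standing on the board. Then push the tall filter carton near its top so that it tips over its foot, without being shoved along, and lands flat, wholly inside the outline with its hand-hole face up. Leave the tumblers, the pitcher and the bamboo caddy alone.

Things in the scene. Friction and masses are not known exactly. Their poses are not given: they have to be found in the camera images.
- board: Fixed maple board, 300 mm (its x) by 305 mm (its y), 18 mm thick, lying on the counter. Dark flush lines 6 mm wide outline a rectangle, inside size 260 mm (x) by 180 mm (y). Origin: on the counter, under the centre of the rectangle; z up, board top at z = 18 mm. The board spans x from -150 to 150 mm and y from -200 to 105 mm, so the plain strip (104 mm wide) lies on the -y side, away from the robot. The carton stands inside the rectangle's -x end, the creamer near its +x end.
- carton_center (a point): Centre of the off-white card carton of paper filters, 50 mm thick (its x), 110 mm wide (y), 160 mm tall (z), about 0.25 kg, loose, standing on the board. The hand-hole (a brown window about 60 mm across) is in its -x face; its x points from there roughly along the board's +x, the way it must fall; z up along its height.
- foot_left (a point): Corner of the carton's plain +x face (the face that ends underneath): lower edge, at the carton's +y. Pushed more than about 80 mm above the board the carton tips about this lower edge and falls by itself beyond 18 degrees, after about 50 mm of travel at its top; pushed low it slides.
- foot_right (a point): The same: lower edge, at the carton's -y.
- head_left (a point): The same face: upper edge, at the carton's +y.
- head_right (a point): The same face: upper edge, at the carton's -y.
- creamer_center (a point): Centre of the small open white porcelain creamer, half-way up (30 mm above its foot): round, 64 mm across, 60 mm tall, about 0.18 kg, loose, standing on the board. Its loop handle sticks out to 54 mm from the axis along its own x, roughly towards the board's +x; a small lip opposite reaches 40 mm at the rim. z up. It slides upright when pushed below half its height.
- tumbler: Glass tumbler, 66 mm across at the rim, 85 mm tall, loose, standing on the -x end of the board's plain strip, beside the carton. Origin: centre of its foot. Leave alone.
- tumbler2: A like tumbler on the counter, right of the board. Origin: centre of its foot. Leave alone.
- pitcher: Stainless pitcher, 92 mm across, 105 mm tall, with a handle out to 77 mm along its x, loose on the counter to the right of the board. Origin: centre of its foot. Leave alone.
- caddy: Shut bamboo caddy, 130 mm (x) by 200 mm (y), 116 mm tall, loose on the counter to the left of the board. Origin: centre of its underside. Leave alone.
Things that resemble listed ones, but are neither listed nor needed, are in the scene too. What is shaped like the part that bears creamer_center but blue is not meant.

How it is judged:
On the way:
1. the creamer stands on the plain strip, clear of the outlined rectangle, while the carton still stands (y of creamer_center in the frame of board between -0.198 and -0.12 m and x of creamer_center in the frame of board between -0.15 and 0.15 m and z of creamer_center in the frame of board above 0.042 m and angle between each of creamer_center, carton_center's own z axis and vertical below 0.1 rad), for 0.2 s.
At the end, for the whole second after the job is handed in: Carton at rest, hand-hole up: all four corners of its plain face within 6 mm of the board top and inside the outline (3 mm over allowed). Creamer at rest, upright within 0.1 rad, on the plain strip, its axis 120 mm or more from the rectangle's long centre line, over the board (x of foot_left in the frame of board between -0.133 and 0.133 m and y of foot_left in the frame of board between -0.093 and 0.093 m and z of each of foot_left, foot_right, head_left, head_right in the frame of board below 0.024 m and x of foot_right in the frame of board between -0.133 and 0.133 m and y of foot_right in the frame of board between -0.093 and 0.093 m and x of head_left in the frame of board between -0.133 and 0.133 m and y of head_left in the frame of board between -0.093 and 0.093 m and x of head_right in the frame of board between -0.133 and 0.133 m and y of head_right in the frame of board between -0.093 and 0.093 m and y of creamer_center in the frame of board between -0.198 and -0.12 m and x of creamer_center in the frame of board between -0.15 and 0.15 m and z of creamer_center in the frame of board above 0.042 m and angle between creamer_center's own z axis and vertical below 0.1 rad and linear speed of each of carton, creamer below 0.02 m/s); the robot touches nothing.
It fails at once if the carton is lifted: its lower edge on the falling side leaves the board by more than 15 mm (z of any of foot_left, foot_right in the frame of board above 0.033 m).
It fails at once if the carton is shoved along: its lower edge moves more than 45 mm from where it stood (distance of any of foot_left, foot_right from where it was at the start of the episode above 0.045 m).
It fails at once if the creamer is lifted more than 12 mm (z of creamer_center in the frame of board above 0.06 m).
It fails at once if the creamer is tipped over (angle between creamer_center's own z axis and vertical above 0.5 rad).
It fails at once if a tumbler, the pitcher or the caddy is moved more than 15 mm (distance of any of tumbler, tumbler2, pitcher, caddy from where it was at the start of the episode above 0.015 m).
It also fails if it takes over 51 s, if anything falls off the work surface, if the arm or the gripper's body presses on something with over 40 N, if the wrist force passes 120 N, or if a joint passes its speed limit or range.

## Working session

There is one attempt and no reset: what is moved stays moved. The work goes in short steps, Python scripts to look and compute and a shell command to move; the robot and the scene stay as the last step left them, time stands still between calls to the robot, and variables do not carry over. Pictures are saved under pics/ and viewed, and the job is handed in when it is done.

```bash
mkdir -p pics; ls; cat > h.py <<'E'
import numpy as np, cv2
from plant import robot
def grab(cam,name=None):
    c=robot.read_camera(cam)
    if name: cv2.imwrite('pics/'+name+'.png',c['color'])
    return c
def marks(cam,c,labels):
    R=np.array(c['R']);t=np.array(c['t'])
    for l in labels:
        for m in robot.mark_of(cam,l):
            p=np.array(m['location']); w=R.T@(p-t); u=np.array(c['camera_matrix'])@p
            print(cam,l,round(m['score'],2),w.round(3),(u[:2]/u[2]).round(0))
E
python3 - <<'E'
from h import *
s=robot.read_state(); print({k:np.round(v,3) for k,v in s.items()})
L=['board','carton_center','foot_left','foot_right','head_left','head_right','creamer_center','tumbler','pitcher','caddy']
for cam in ('top','scene'):
    c=grab(cam,cam+'0'); marks(cam,c,L)
print(robot.read_state()['t'])
E
```

```text
pics
{'t': np.float64(0.0), 'q': array([-1.417,  0.131,  1.489, -0.   ,  1.523, -0.085]), 'dq': array([-0.001,  0.001, -0.   , -0.   ,  0.001, -0.   ]), 'joint_torque': array([-0.0000e+00, -5.5983e+01, -4.9177e+01,  7.7000e-02,  3.5000e-02,
       -0.0000e+00]), 'tool_pos': array([ 0.142, -0.582,  0.218]), 'orientation': array([-3.117, -0.374,  0.   ]), 'force': array([ 0.049, -0.179, -0.487]), 'wrist_torque': array([0.055, 0.003, 0.016]), 'opening': np.float64(0.093)}
top board 0.68 [ 0.473 -0.043  0.002] [332. 265.]
top board 0.39 [0.44  0.013 0.049] [308. 278.]
top carton_center 0.64 [ 0.492 -0.119  0.099] [366. 250.]
top carton_center 0.31 [0.493 0.443 0.002] [127. 263.]
top foot_left 0.67 [ 0.435 -0.103  0.013] [358. 280.]
top foot_right 0.66 [ 0.535 -0.093  0.021] [352. 238.]
top foot_right 0.59 [ 0.43  -0.104  0.178] [364. 275.]
top head_left 0.68 [ 0.436 -0.104  0.178] [364. 272.]
top head_right 0.88 [ 0.541 -0.085  0.171] [352. 222.]
top creamer_center 0.72 [0.437 0.014 0.052] [307. 279.]
top creamer_center 0.67 [ 0.396 -0.306  0.032] [447. 294.]
top tumbler 0.96 [ 0.642 -0.
[... 364 characters left out ...]
-0.096  0.016] [274. 251.]
scene foot_right 0.63 [ 0.542 -0.085  0.014] [292. 280.]
scene head_left 0.69 [ 0.604 -0.436  0.005] [173. 352.]
scene head_left 0.61 [ 0.436 -0.099  0.177] [268. 218.]
scene head_right 0.75 [ 0.542 -0.085  0.178] [290. 248.]
scene creamer_center 0.71 [ 0.397 -0.298  0.031] [200. 262.]
scene creamer_center 0.68 [0.373 0.248 0.029] [373. 191.]
scene creamer_center 0.61 [0.436 0.018 0.043] [311. 231.]
scene tumbler 0.95 [ 0.604 -0.437  0.001] [174. 353.]
scene tumbler 0.62 [ 0.642 -0.11   0.018] [298. 313.]
scene pitcher 0.86 [ 0.451 -0.462 -0.003] [149. 307.]
scene pitcher 0.5 [ 0.437 -0.098  0.179] [269. 217.]
scene caddy 0.87 [ 0.495  0.451 -0.003] [450. 205.]
1.1
```

View pics/top0.png

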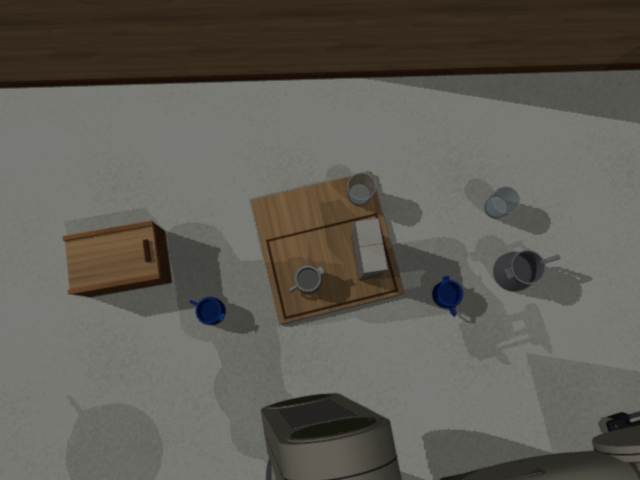

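View pics/scene0.png

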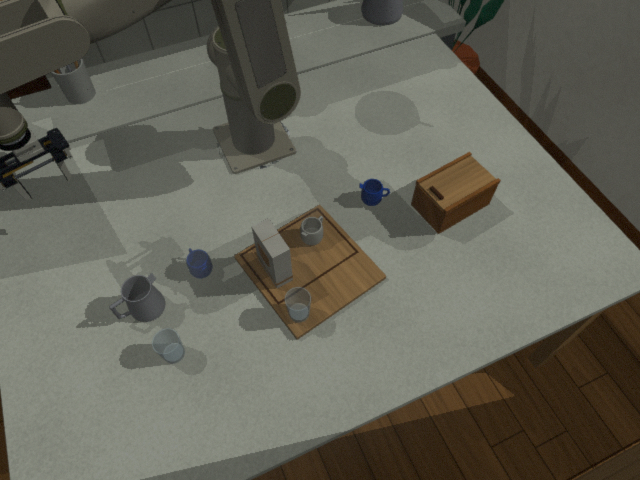

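```bash
python3 - <<'E'
import cv2
a=cv2.imread('pics/top0.png')[160:335,235:415]; cv2.imwrite('pics/z1.png',cv2.convertScaleAbs(cv2.resize(a,None,fx=3.4,fy=3.4,interpolation=cv2.INTER_CUBIC),alpha=1.8))
a=cv2.imread('pics/scene0.png')[195:345,225:395]; cv2.imwrite('pics/z2.png',cv2.convertScaleAbs(cv2.resize(a,None,fx=4,fy=4,interpolation=cv2.INTER_CUBIC),alpha=1.6))
E
```

```text
(no output)
```

View pics/z1.png

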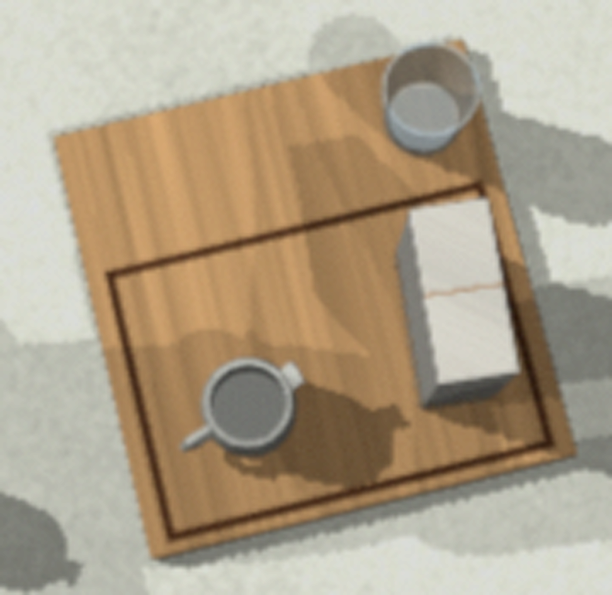

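View pics/z2.png

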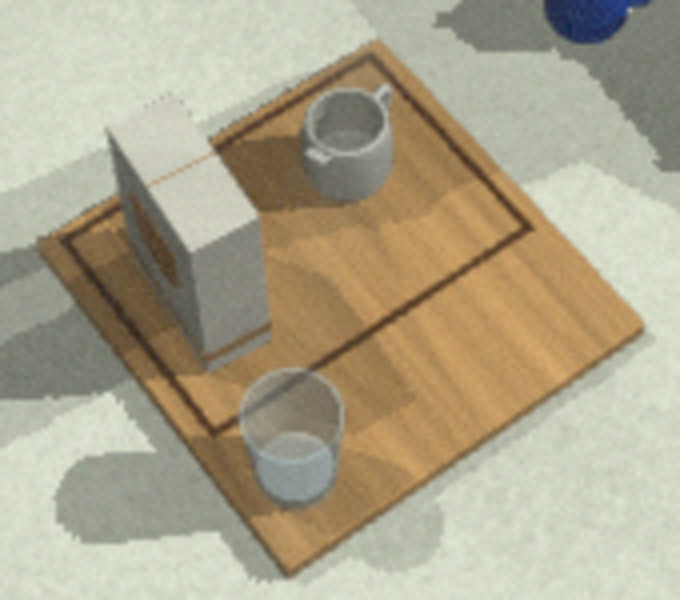

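```bash
cat >> h.py <<'E'
from scipy.optimize import least_squares
E
python3 - <<'E'
from h import *
C={k:grab(k) for k in('top','scene')}
def pj(k,X):
    c=C[k]; return cv2.projectPoints(np.array(X,float),np.array(c['R']),np.array(c['t']),np.array(c['camera_matrix']),None)[0][:,0]
def src(P,f,o): return (np.array(P,float)+.5)/f-.5+np.array(o)
T=lambda P:src(P,3.4,(235,160)); S=lambda P:src(P,4,(225,195))
def fit(model,obs,p0):
    r=lambda p:np.concatenate([(pj(k,(lambda th,L:np.c_[p[0]+np.cos(th)*L[:,0]-np.sin(th)*L[:,1],p[1]+np.sin(th)*L[:,0]+np.cos(th)*L[:,1],L[:,2]])(p[2],np.array(L)))-o).ravel() for k,L,o in obs])
    s=least_squares(r,p0); print(model,s.x.round(4),np.degrees(s.x[2]).round(2)); print(s.fun.reshape(-1,2).round(1).tolist()); return s.x
L=[(.133,-.093,.018),(-.133,-.093,.018),(-.133,.093,.018),(.133,.093,.018)]
oT=T([(110,272),(484,186),(551,443),(171,537)]);oS=S([(530,229),(210,432),(66,240),(372,60)])
fit('bT',[('top',L,oT)],[.47,-.04,1.77]);fit('bS',[('scene',L,oS)],[.47,-.04,1.77])
b=fit('board',[('top',L,oT),('scene',L,oS)],[.47,-.04,1.77])
z=.178
Lt=[(-.025,-.055,z),(.025,-.055,z),(.025,.055,z),(-.025,.055,z)]
oT=T([(487,197),(410,210),(425,383),(518,372)])
Ls=[(.025,.055,z),(-.025,.055,z),(-.025,-.055,z),(.025,-.055,z),(-.025,-.055,.018),(.025,-.055,.018)]
oS=S([(172,97),(108,130),(190,251),(257,217),(210,368),(272,335)])
fit('cT',[('top',Lt,oT)],[.49,-.12,1.67]);fit('cS',[('scene',Ls,oS)],[.49,-.12,1.67])
k=fit('carton',[('top',Lt,oT),('scene',Ls,oS)],[.49,-.12,1.67])
def inb(p):
    d=np.array(p)[:2]-b[:2];c,s=np.cos(b[2]),np.sin(b[2]);return np.array([c*d[0]+s*d[1],-s*d[0]+c*d[1]]).round(4)
def inw(p):
    c,s=np.cos(b[2]),np.sin(b[2]);return np.array([b[0]+c*p[0]-s*p[1],b[1]+s*p[0]+c*p[1]]).round(4)
c,s=np.cos(k[2]),np.sin(k[2])
for n,(x,y) in dict(fl=(.025,.055),fr=(.025,-.055),hl=(.185,.055),hr=(.185,-.055)).items():
    w=k[:2]+[c*x-s*y,s*x+c*y]; print(n,w.round(4),inb(w))
print('creamer',inb((.4365,.016)),'tumbler',inb((.642,-.11)))
print('strip targets',inw((.06,-.15)),inw((.07,-.15)))
E
```

```text
bT [ 0.4723 -0.0427  1.779 ] 101.93
[[0.5, 0.3], [-0.6, -0.1], [-0.1, 0.4], [0.1, -0.4]]
bS [ 0.4745 -0.0373  1.7733] 101.6
[[-0.2, 0.3], [0.4, 0.6], [-0.4, -0.3], [0.2, -0.7]]
board [ 0.4732 -0.0404  1.7771] 101.82
[[-0.4, -0.2], [-1.4, -0.4], [-1.1, 0.1], [-0.9, -0.9], [-1.4, 0.2], [-0.7, 0.6], [-1.7, -0.1], [-1.1, -0.8]]
cT [ 0.4916 -0.119   1.6609] 95.16
[[0.4, 0.1], [-0.7, -1.0], [1.8, 0.2], [-1.4, 0.6]]
cS [ 0.4935 -0.1171  1.7149] 98.26
[[0.0, -1.6], [-1.3, -1.1], [-0.0, 0.4], [1.1, -0.7], [-0.1, 1.8], [0.4, 1.1]]
carton [ 0.4924 -0.1178  1.6882] 96.73
[[-1.0, -0.5], [-2.0, -0.9], [2.0, 0.1], [-1.4, -0.2], [0.3, -1.9], [-1.3, -1.8], [-1.1, 0.2], [0.3, -0.5], [-1.1, 1.7], [-0.4, 1.3]]
fl [ 0.4348 -0.0994] [-0.0498  0.0496]
fr [ 0.5441 -0.0865] [-0.0596 -0.06  ]
hl [0.4161 0.0595] [0.1095 0.0354]
hr [0.5254 0.0724] [ 0.0998 -0.0742]
creamer [0.0627 0.0243] tumbler [-0.1027 -0.151 ]
strip targets [0.6077 0.049 ] [0.6057 0.0588]
```

```bash
python3 -m pendant '[{"delta_pos":[0.05,-0.03,0],"spin":0},{"delta_pos":[0.09,-0.07,0],"spin":0},{"delta_pos":[0.13,-0.11,0],"spin":0},{"delta_pos":[0.17,-0.15,0],"spin":0},{"delta_pos":[0.2,-0.19,0],"spin":0},{"delta_pos":[0.22,-0.237,0],"spin":0},{"delta_pos":[0.245,-0.28,0],"spin":0},{"delta_pos":[0.27,-0.32,0],"spin":0},{"delta_pos":[0.29,-0.36,0],"spin":0},{"delta_pos":[0.31,-0.405,0],"spin":0}]' 0.355 20
```

```text
t: 2.2
tool_pos: [0.3439, -0.1327, 0.2189]
orientation: [3.119, 0.373, 0.002]
force: [0.4, -0.1, 0.7]
opening: 0.03
```

```bash
python3 -m pendant '[{"delta_pos":[0.02,-0.04,0],"spin":0},{"delta_pos":[0.04,-0.08,0],"spin":0},{"delta_pos":[0.06,-0.123,0],"spin":0},{"delta_pos":[0.06,-0.123,0],"spin":0},{"delta_pos":[0.06,-0.123,0.04],"spin":0},{"delta_pos":[0.06,-0.123,0.08],"spin":0},{"delta_pos":[0.06,-0.123,0.08],"spin":0}]'
python3 - <<'E'
from h import *
for k in ('top','scene'):
    c=grab(k,k+'1'); marks(k,c,['creamer_center'])
    a=c['color'][160:335,200:415] if k=='top' else c['color'][175:335,225:425]
    cv2.imwrite(f'pics/z{k}1.png',cv2.convertScaleAbs(cv2.resize(a,None,fx=3,fy=3),alpha=1.7))
E
```

```text
t: 2.9
tool_pos: [0.3693, 0.001, 0.1338]
orientation: [-3.118, -0.373, 0.012]
force: [-0.5, -0.6, 0.3]
opening: 0.03
top creamer_center 0.89 [ 0.398 -0.304  0.032] [447. 293.]
top creamer_center 0.68 [0.37  0.238 0.032] [211. 312.]
scene creamer_center 0.66 [0.375 0.246 0.029] [373. 192.]
scene creamer_center 0.64 [ 0.397 -0.299  0.03 ] [200. 263.]
scene creamer_center 0.56 [0.436 0.018 0.045] [311. 231.]
```

View pics/ztop1.png

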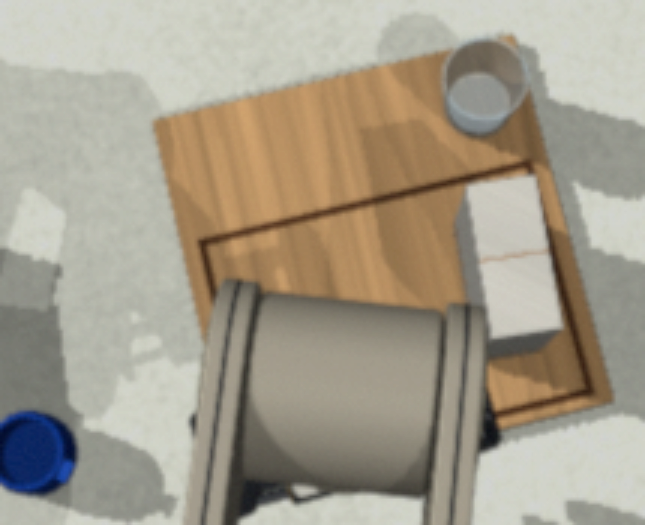

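View pics/zscene1.png

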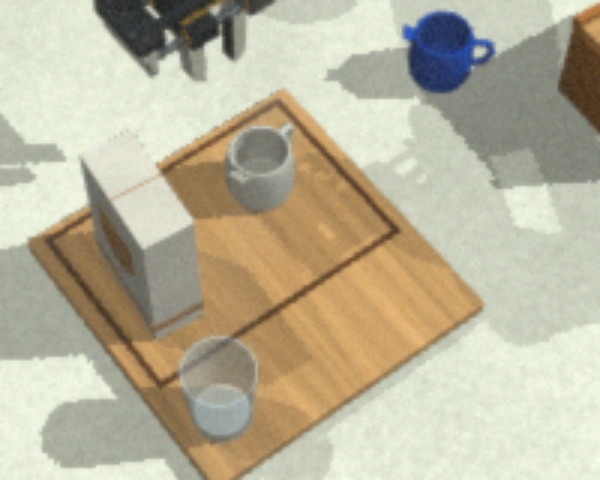

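```bash
python3 -m pendant '[{"delta_pos":[0,0,0.04],"spin":0},{"delta_pos":[0,0,0.08],"spin":0},{"delta_pos":[0,0,0.1],"spin":0},{"delta_pos":[0,0,0.107],"spin":0},{"delta_pos":[0,0,0.107],"spin":0}]'
```

```text
t: 3.6
tool_pos: [0.3758, -0.0002, 0.0353]
orientation: [3.118, 0.371, 0.008]
force: [0.3, -0.7, 0.7]
opening: 0.0301
```

```bash
python3 -m pendant '[{"delta_pos":[0,0,0.005],"spin":0},{"delta_pos":[0,0,0.005],"spin":0}]'
```

```text
t: 3.8
tool_pos: [0.3772, -0.0004, 0.0317]
orientation: [3.117, 0.371, 0.012]
force: [-0.4, 0.4, 0.8]
opening: 0.0299
```

```bash
python3 -m pendant '[{"delta_pos":[0,-0.002,0.006],"spin":0},{"delta_pos":[0.01,-0.002,0.006],"spin":0},{"delta_pos":[0.02,-0.002,0.006],"spin":0},{"delta_pos":[0.028,-0.002,0.006],"spin":0},{"delta_pos":[0.036,-0.002,0.006],"spin":0},{"delta_pos":[0.044,-0.002,0.006],"spin":0},{"delta_pos":[0.052,-0.002,0.006],"spin":0},{"delta_pos":[0.052,-0.002,0.006],"spin":0}]'
python3 - <<'E'
from h import *
for k in ('scene',):
    c=grab(k,k+'2'); marks(k,c,['creamer_center'])
    a=c['color'][175:335,225:425]
    cv2.imwrite(f'pics/z{k}2.png',cv2.convertScaleAbs(cv2.resize(a,None,fx=3,fy=3),alpha=1.7))
E
```

```text
t: 4.6
tool_pos: [0.4285, 0.0139, 0.0263]
orientation: [3.117, 0.371, 0.013]
force: [1.0, -0.8, 0.1]
opening: 0.0299
scene creamer_center 0.96 [0.465 0.024 0.045] [318. 238.]
scene creamer_center 0.85 [0.375 0.247 0.028] [373. 192.]
scene creamer_center 0.69 [ 0.396 -0.302  0.031] [198. 263.]
```

View pics/zscene2.png

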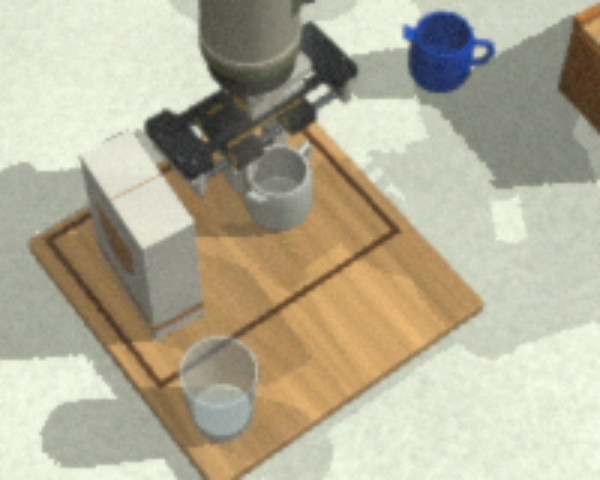

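```bash
python3 -m pendant '[{"delta_pos":[0.008,0,0],"spin":0},{"delta_pos":[0.017,0,0],"spin":0},{"delta_pos":[0.027,0,0],"spin":0},{"delta_pos":[0.037,0,0],"spin":0},{"delta_pos":[0.047,0,0],"spin":0},{"delta_pos":[0.057,0,0],"spin":0},{"delta_pos":[0.067,0,0],"spin":0},{"delta_pos":[0.076,0,0],"spin":0},{"delta_pos":[0.082,0,0],"spin":0},{"delta_pos":[0.082,0,0],"spin":0}]'
python3 - <<'E'
from h import *
for k in ('scene',):
    c=grab(k,k+'3'); marks(k,c,['creamer_center'])
    a=c['color'][175:335,225:425]
    cv2.imwrite(f'pics/z{k}3.png',cv2.convertScaleAbs(cv2.resize(a,None,fx=3,fy=3),alpha=1.7))
E
```

```text
t: 5.7
tool_pos: [0.5081, 0.0332, 0.0267]
orientation: [3.117, 0.371, 0.013]
force: [-0.4, 0.4, -0.4]
opening: 0.03
scene creamer_center 0.85 [ 0.397 -0.3    0.033] [199. 262.]
scene creamer_center 0.76 [0.375 0.246 0.026] [373. 193.]
scene creamer_center 0.75 [ 0.438 -0.096  0.017] [275. 251.]
scene creamer_center 0.56 [0.545 0.045 0.046] [337. 257.]
```

View pics/zscene3.png

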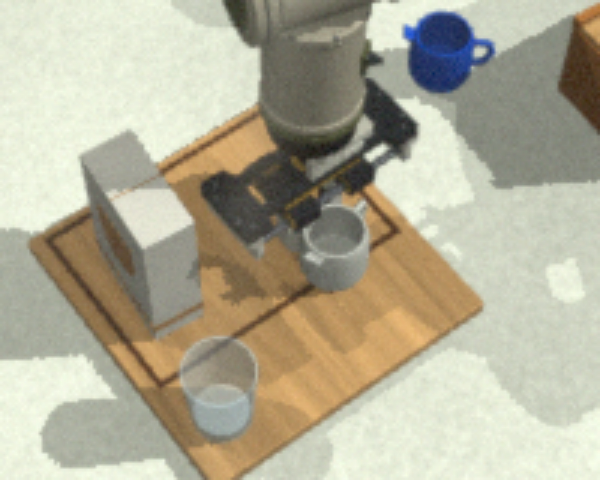

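```bash
python3 -m pendant '[{"delta_pos":[0.008,0,0],"spin":0},{"delta_pos":[0.017,0,0],"spin":0},{"delta_pos":[0.027,0,0],"spin":0},{"delta_pos":[0.037,0,0],"spin":0},{"delta_pos":[0.047,0,0],"spin":0},{"delta_pos":[0.056,0,0],"spin":0},{"delta_pos":[0.063,0,0],"spin":0},{"delta_pos":[0.068,0,0],"spin":0},{"delta_pos":[0.068,0,0],"spin":0}]'
python3 -m pendant '[{"delta_pos":[-0.02,0,0],"spin":0},{"delta_pos":[-0.05,0,0],"spin":0},{"delta_pos":[-0.06,0,-0.04],"spin":0},{"delta_pos":[-0.06,0,-0.09],"spin":0},{"delta_pos":[-0.06,0,-0.14],"spin":0},{"delta_pos":[-0.06,0,-0.19],"spin":0},{"delta_pos":[-0.06,0,-0.23],"spin":0},{"delta_pos":[-0.06,0,-0.23],"spin":0}]' -0.5
python3 - <<'E'
from h import *
for k in ('scene','top'):
    c=grab(k,k+'4'); marks(k,c,['creamer_center','foot_left','foot_right','head_left','head_right'])
    if k=='scene':
        a=c['color'][155:345,225:425]
        cv2.imwrite(f'pics/z{k}4.png',cv2.convertScaleAbs(cv2.resize(a,None,fx=3,fy=3),alpha=1.7))
E
```

```text
t: 6.7
tool_pos: [0.5741, 0.0492, 0.0271]
orientation: [3.117, 0.371, 0.012]
force: [-0.4, -0.5, -0.0]
opening: 0.0297
t: 7.5
tool_pos: [0.5171, 0.0353, 0.2647]
orientation: [3.115, 0.371, 0.032]
force: [0.3, -0.1, 0.7]
opening: 0.0694
scene creamer_center 0.94 [0.372 0.246 0.028] [372. 192.]
scene creamer_center 0.93 [0.607 0.059 0.048] [352. 273.]
scene creamer_center 0.73 [ 0.394 -0.3    0.032] [199. 262.]
scene foot_left 0.78 [ 0.436 -0.098  0.018] [273. 250.]
scene foot_left 0.6 [ 0.641 -0.107  0.017] [299. 313.]
scene foot_right 0.77 [ 0.544 -0.084  0.014] [293. 280.]
scene head_left 0.74 [ 0.432 -0.097  0.176] [268. 216.]
scene head_right 0.85 [ 0.542 -0.087  0.173] [289. 249.]
scene head_right 0.29 [ 0.494  0.447 -0.004] [449. 205.]
top creamer_center 0.82 [ 0.396 -0.308  0.032] [448. 294.]
top creamer_center 0.56 [0.37 0.24 0.03] [210. 312.]
top foot_left 0.6 [ 0.436 -0.103  0.018] [358. 280.]
top foot_right 0.79 [ 0.541 -0.091  0.017] [351. 236.]
top head_left 0.62 [ 0.433 -0.105  0.177] [364. 273.]
top head_right 0.82 [ 0.544 -0.086  0.177] [353. 221.]
top head_right 0.64 [ 0.433 -0.105  0.176] [365. 273.]
```

View pics/zscene4.png

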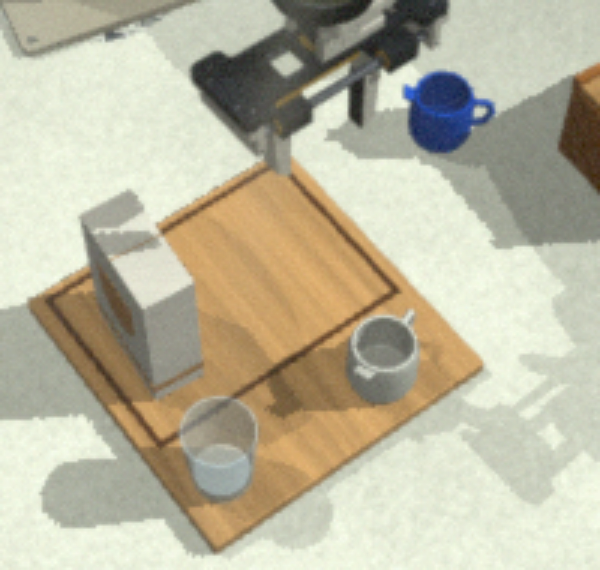

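```bash
python3 -m pendant '[{"delta_pos":[-0.007,0.02,0],"spin":-0.145},{"delta_pos":[-0.014,0.04,0],"spin":-0.29},{"delta_pos":[-0.02,0.06,0],"spin":-0.435},{"delta_pos":[-0.027,0.08,0],"spin":-0.58},{"delta_pos":[-0.034,0.1,0],"spin":-0.725},{"delta_pos":[-0.04,0.12,0],"spin":-0.87},{"delta_pos":[-0.047,0.14,0],"spin":-1.015},{"delta_pos":[-0.054,0.16,0],"spin":-1.16},{"delta_pos":[-0.06,0.18,0],"spin":-1.305},{"delta_pos":[-0.067,0.2,0],"spin":-1.45}]'
python3 -m pendant '[{"delta_pos":[0,0,0],"spin":0},{"delta_pos":[0,0,0],"spin":0}]'
python3 - <<'E'
from h import *
from scipy.spatial.transform import Rotation as Ro
s=robot.read_state(); print(s['tool_pos'],Ro.from_rotvec(s['orientation']).as_matrix().round(3))
E
```

```text
t: 9.1
tool_pos: [0.4955, -0.1756, 0.2562]
orientation: [2.077, 2.348, 0.006]
force: [-0.9, -0.8, 0.8]
opening: 0.0699
t: 9.3
tool_pos: [0.4954, -0.1757, 0.256]
orientation: [2.083, 2.345, 0.006]
force: [0.9, 0.8, -1.0]
opening: 0.0699
[ 0.49535397 -0.17571162  0.25596488] [[-0.118  0.993  0.007]
 [ 0.993  0.118 -0.001]
 [-0.002  0.007 -1.   ]]
```

```bash
python3 -m pendant '[{"delta_pos":[0,0.003,0.04],"spin":0},{"delta_pos":[0,0.003,0.08],"spin":0},{"delta_pos":[0,0.003,0.1],"spin":0},{"delta_pos":[0,0.003,0.105],"spin":0},{"delta_pos":[0,0.003,0.105],"spin":0},{"delta_pos":[0,0.003,0.105],"spin":0}]'
python3 - <<'E'
from h import *
for k in ('scene',):
    c=grab(k,k+'5'); marks(k,c,['creamer_center','foot_left','foot_right'])
    if k=='scene':
        a=c['color'][155:345,225:425]
        cv2.imwrite(f'pics/z{k}5.png',cv2.convertScaleAbs(cv2.resize(a,None,fx=3,fy=3),alpha=1.7))
E
```

```text
t: 9.9
tool_pos: [0.5001, -0.1755, 0.1528]
orientation: [2.082, 2.342, 0.008]
force: [-0.3, -0.5, -0.3]
opening: 0.0699
scene creamer_center 0.92 [ 0.397 -0.3    0.032] [199. 263.]
scene creamer_center 0.88 [0.608 0.055 0.047] [350. 274.]
scene creamer_center 0.67 [0.373 0.244 0.026] [372. 192.]
scene creamer_center 0.67 [ 0.603 -0.435  0.002] [174. 352.]
scene foot_right 0.74 [ 0.546 -0.086  0.016] [293. 281.]
```

View pics/zscene5.png

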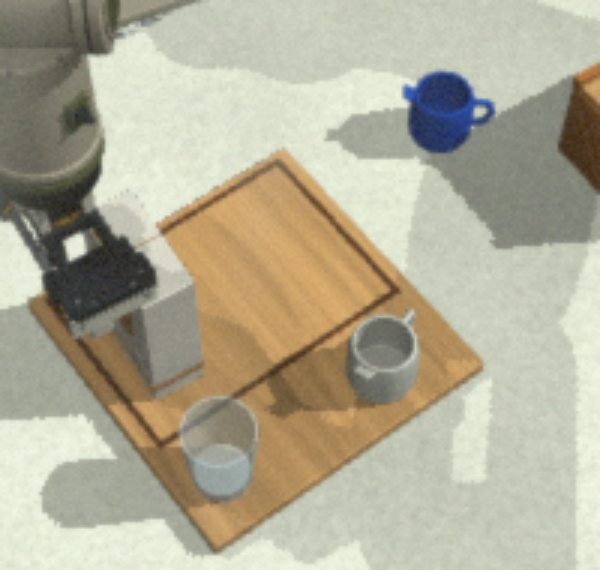

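```bash
python3 -m pendant '[{"delta_pos":[0.008,0,0],"spin":0},{"delta_pos":[0.016,0,0],"spin":0},{"delta_pos":[0.021,0,0],"spin":0},{"delta_pos":[0.025,0,0],"spin":0},{"delta_pos":[0.03,0,0],"spin":0},{"delta_pos":[0.035,0,0],"spin":0},{"delta_pos":[0.04,0,0],"spin":0},{"delta_pos":[0.045,0,0],"spin":0},{"delta_pos":[0.05,0,0],"spin":0}]'
python3 - <<'E'
from h import *
for k in ('scene',):
    c=grab(k,k+'6'); marks(k,c,['creamer_center','foot_left','foot_right','head_left','head_right'])
    if k=='scene':
        a=c['color'][155:345,225:425]
        cv2.imwrite(f'pics/z{k}6.png',cv2.convertScaleAbs(cv2.resize(a,None,fx=3,fy=3),alpha=1.7))
E
```

```text
t: 11.0
tool_pos: [0.494, -0.1257, 0.1524]
orientation: [2.081, 2.342, 0.008]
force: [0.6, 0.4, 0.7]
opening: 0.0696
scene creamer_center 0.91 [0.372 0.248 0.029] [373. 191.]
scene creamer_center 0.83 [ 0.398 -0.301  0.032] [199. 263.]
scene creamer_center 0.8 [0.606 0.057 0.045] [351. 274.]
scene foot_right 0.89 [ 0.542 -0.084  0.014] [293. 279.]
scene foot_right 0.7 [ 0.605 -0.435  0.002] [174. 353.]
scene head_left 0.72 [ 0.431 -0.063  0.175] [281. 212.]
scene head_left 0.52 [ 0.493  0.447 -0.001] [449. 204.]
scene head_right 0.96 [ 0.538 -0.055  0.173] [300. 243.]
scene head_right 0.61 [ 0.544 -0.084  0.017] [293. 280.]
```

View pics/zscene6.png

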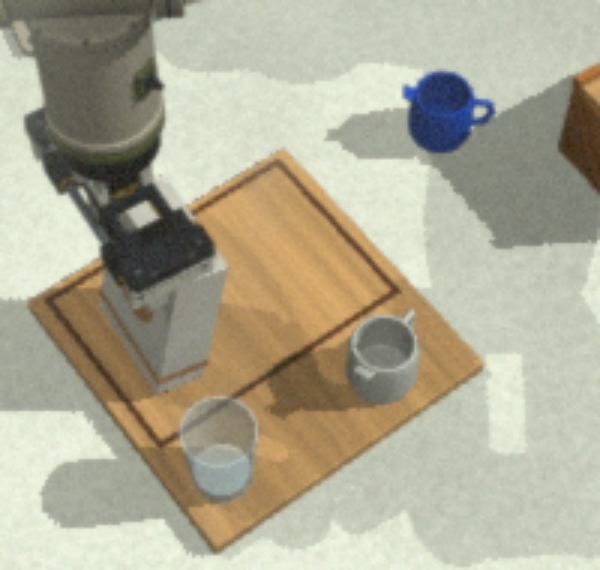

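```bash
python3 -m pendant '[{"delta_pos":[0.006,0,0],"spin":0},{"delta_pos":[0.012,0,0],"spin":0},{"delta_pos":[0.018,0,0],"spin":0},{"delta_pos":[0.024,0,0],"spin":0},{"delta_pos":[0.03,0,0],"spin":0},{"delta_pos":[0.036,0,0],"spin":0},{"delta_pos":[0.04,0,0],"spin":0},{"delta_pos":[0.04,0,0],"spin":0},{"delta_pos":[0.04,0,0],"spin":0},{"delta_pos":[0.04,0,0],"spin":0}]'
python3 -m pendant '[{"delta_pos":[0,0,-0.03],"spin":0},{"delta_pos":[0,0,-0.07],"spin":0},{"delta_pos":[-0.04,0,-0.1],"spin":0},{"delta_pos":[-0.08,0,-0.1],"spin":0},{"delta_pos":[-0.12,0,-0.1],"spin":0},{"delta_pos":[-0.16,0,-0.1],"spin":0},{"delta_pos":[-0.2,0,-0.1],"spin":0},{"delta_pos":[-0.24,0,-0.1],"spin":0},{"delta_pos":[-0.24,0,-0.1],"spin":0}]'
python3 - <<'E'
from h import *
for k in ('scene','top'):
    c=grab(k,k+'7'); marks(k,c,['creamer_center','foot_left','foot_right','head_left','head_right','tumbler'])
    a=c['color'][155:345,225:425]
    cv2.imwrite(f'pics/z{k}7.png',cv2.convertScaleAbs(cv2.resize(a,None,fx=3,fy=3),alpha=1.7))
E
```

```text
t: 12.3
tool_pos: [0.4894, -0.0867, 0.1523]
orientation: [2.081, 2.342, 0.007]
force: [-0.1, 0.6, 0.9]
opening: 0.07
t: 13.2
tool_pos: [0.5157, -0.3295, 0.2518]
orientation: [2.087, 2.338, 0.005]
force: [0.0, 0.5, -0.4]
opening: 0.0697
scene creamer_center 0.93 [0.607 0.056 0.042] [350. 275.]
scene creamer_center 0.89 [0.374 0.245 0.027] [372. 192.]
scene creamer_center 0.64 [ 0.394 -0.298  0.033] [199. 261.]
scene foot_left 0.59 [ 0.438 -0.093  0.019] [275. 250.]
scene foot_right 0.61 [ 0.543 -0.08   0.016] [294. 279.]
scene head_right 0.76 [0.522 0.077 0.016] [343. 252.]
scene head_right 0.75 [ 0.605 -0.438 -0.002] [174. 354.]
scene tumbler 0.85 [ 0.603 -0.438  0.003] [173. 352.]
scene tumbler 0.73 [0.494 0.449 0.   ] [450. 204.]
scene tumbler 0.7 [ 0.639 -0.107  0.018] [299. 312.]
top creamer_center 0.91 [0.608 0.055 0.049] [288. 207.]
top creamer_center 0.86 [0.37  0.243 0.03 ] [209. 312.]
top foot_left 0.69 [ 0.437 -0.101  0.016] [357. 279.]
top head_left 0.91 [0.412 0.058 0.02 ] [289. 292.]
top head_left 0.21 [0.61  0.056 0.049] [287. 206.]
top tumbler 0.73 [ 0.643 -0.113  0.022] [359. 193.]
```

View pics/zscene7.png

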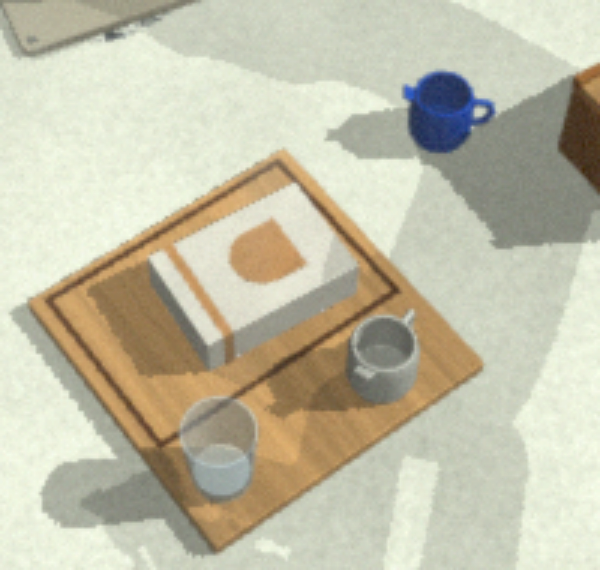

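View pics/ztop7.png

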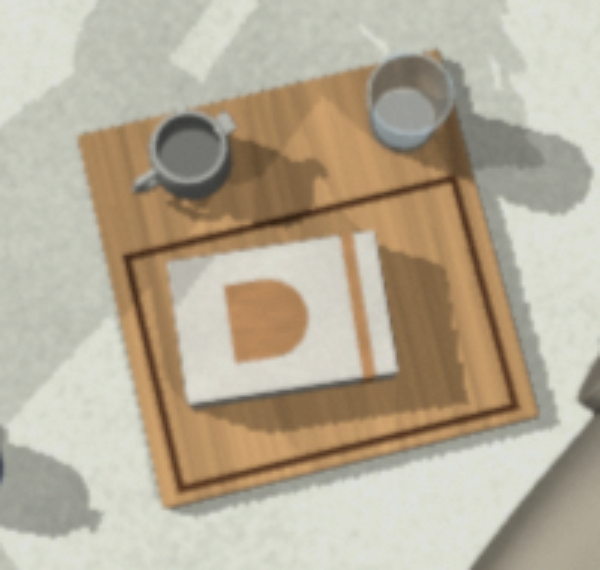

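The carton lies flat inside the outline with its hand-hole face up. The creamer is upright on the strip, and the arm is clear of everything.

```bash
python3 -c "
from plant import robot
print(robot.close_job())"
```

```text
the job is handed in; nothing more can be done
None
```

The job is done and handed in at about 13.5 s of the 51 s allowed.

- **Creamer:** I pushed it low with two slightly spread fingers, lifting nothing. It slid about 180 mm onto the plain strip and stayed upright. It now stands at about x = 70 mm, y = −151 mm in the board frame.
- **Carton:** I pushed it about 135 mm above the board with two spread fingers. It tipped over its foot edge, which moved no more than a few millimetres, and fell flat with the hand-hole up.
- **Last checks:**
  - In both cameras the carton lies wholly inside the outline. The two head corners and foot points the networks found came within a few millimetres of the predicted landing spot, with the nearest corner about 19 mm from the outline.
  - The tumbler on the board measured unmoved within camera accuracy, and so did the second tumbler.
  - I did not re-measure the pitcher or the caddy after the moves, but the arm never went near them.
  - The gripper was clear of everything and the force reading was near zero.
- **Disagreements:** After the fall, neither camera reported all four carton corners. The networks also gave a few false detections, such as the blue look-alikes and a tumbler taken for a carton corner. I discarded these by checking them against the pictures.

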